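# Set and lock the vacuum regulator knob

### The job

Set the regulator on the crimson vacuum controller: turn its black knob, still pushed in, until the white pointer stands in the dial's yellow band, then pull the knob straight up all the way out so that it locks there, and let go. Its one locking slot is far narrower than the band, so feel for it inside the band with a light pull while turning a little to and fro; never haul the knob up or twist it hard against the lock ring (15 N at most between them). Leave everything else on the bench where it stands.

Things in the scene. Friction and masses are not known exactly. Their poses are not given: they have to be found in the camera images.
- unit: the crimson vacuum controller, a box fixed to the bench, 170 mm (its x) x 150 mm (its y) x 90 mm high; origin at the centre of its underside, z up. The knob stands upright in the middle of its top.
- knob: the black knob (its turning shaft): origin on the vertical turning axis at the level of the controller's top; x axis points along the knob's grip bar towards the white pointer, z up. It turns freely about z against a friction of about 0.06 N m while the knob is pushed in, and at least 1.5 rad either way from where the pointer faces the controller's +x.
- knob_grip (a point): point to grip on the knob: on its axis, 36 mm above the controller's top while pushed in (it rises with the knob). The grip is an upright bar 46 mm long (knob x), 14 mm wide (knob y), reaching from 12 to 47 mm above the controller's top; pinch it across its 14 mm width from above. Below it is a round skirt 50 mm across, 6 to 12 mm above the top.
- pointer (a point): tip of the knob's white pointer, 38 mm from the turning axis, 9 mm above the controller's top while pushed in
- pull (a joint): how far the knob is pulled up (m): 0 pushed in, 0.010 fully out, where it stops. It slides with about 4 N of friction and stays where it is left; a green stem shows below the skirt when it is out. A hidden pin meets a sprung lock ring after 1.5 mm (it gives 1 mm per 3 N) unless it is under the ring's one slot: there the knob comes up freely, and then cannot turn.
- bezel: the dark blue dial ring on the controller's top, 104 mm across, 4 mm thick, fixed; it carries the lock ring beneath it. Origin on the turning axis at the level of the controller's top; its x axis points to the middle of the yellow band, which spans 0.46 rad either side. At the start the middle of the band lies 0.55 to 1.1 rad counter-clockwise (seen from above) of the pointer.
- mark (a point): middle of the yellow band on the dial ring, 38 mm from the turning axis, 4 mm above the controller's top. The lock slot is hidden: it lies up to 0.40 rad to either side of the middle of the band, and the pin has about 0.025 rad of play either way in it.
- tub: the white tub with a blue lid, 72 mm across and 85 mm high, standing about 15 cm beside the controller; loose, origin at the middle of its underside; not to be disturbed
- dropper: the small magenta bottle, 28 mm across and 70 mm high, beside the controller on its other side; loose, origin at the middle of its underside; not to be disturbed
- rack: the dark purple tube rack, 200 x 90 x 45 mm; loose, origin at the middle of its underside; not to be disturbed
- tips_blue: the white pipette-tip box with a blue deck, 120 x 82 mm, 84 mm high; loose, origin at the middle of its underside; not to be disturbed
- tips_yellow: the white pipette-tip box with a yellow deck, 120 x 82 mm, 84 mm high; loose, origin at the middle of its underside; not to be disturbed
- pipette: the pipette lying on the bench, about 230 mm long, 24 mm thick; loose, origin at the middle of its underside; not to be disturbed
- tube_stand: the small violet tube stand, 110 x 68 mm, 57 mm high; loose, origin at the middle of its underside; not to be disturbed
Not all that is in view belongs to the job. What is shaped like the unit but purple or turquoise is not meant.

How it is judged:
By the outcome, as a careful person would: the job done as asked, in the order asked, and still so for the second after the job is handed in, with the robot touching nothing.
It also fails if it takes over 58 s, if anything falls off the work surface, if the arm or the gripper's body presses on something with over 40 N, if the wrist force passes 120 N, or if a joint passes its speed limit or range.

### The arm

A 6-joint arm with a two-finger parallel gripper is mounted at the origin on the work surface. World frame = base frame: x ahead of the robot, y to its left, z up, the work surface at z = 0. Lengths are in mm, angles in rad, forces in N, time in s.
With the tool pointing down it reaches from about 250 to 775 mm from the base axis. Payload 4 kg.
Tool frame: the origin (TCP) lies midway between the tips of the shut fingers; the grasp point (between the pads) lies 19 mm behind it; z points along the fingers, y is the direction in which the jaws open and shut (so a half turn about z gives the same grasp; the last joint's range is limited). The gripper opens to 94 mm and grips with 3 to 60 N. Pads are 16 mm wide; open, the fingers measure 119 mm over their backs; the gripper's body (75 mm by 177 mm) begins 78 mm behind the grasp point.
Start: joints at [-1.393, 0.087, 1.371, -0, 1.684, -0.103], TCP at [152.416, -528.482, 171.906] pointing down, gripper open.
Joint ranges: [-3.1, 3.1], [-0.76, 2.03], [0.27, 2.55], [-1.08, 4.22], [0.17, 2.65], [-2.57, 2.57]. Speed limits (rad/s): [2.79, 2.79, 3.14, 3.14, 3.14, 3.14].

### API

Orientations are given as a unit quaternion [x, y, z, w].
In Python, from bench import get_obs, eyes, job gives the robot as it stands.
- The arm moves only by the tool send_rows, never from a script. Its argument "deltas" is a list of rows, each a list of 7 numbers: the shift along the tool's x, y, z in m, then the turn, a rotation vector about the tool's x, y, z in degrees, then the finger opening in m, from 0 to 0.094. A call has 1 to 12 rows; each row shifts and turns the pose as measured when the row begins, along the tool's axes as they then stand; what a row does not reach is not made up. A row lasts 1/10 s, in which the tool goes at most 50 mm and 8.59 degrees, less where a joint would pass 70% of its speed; a pose out of reach is approached as far as the arm can. A call is refused whole if a number of a shift passes 0.05 or a number of a turn 8.59, either way. A call with a gripper value outside its range is refused whole. The fingers move at their own pace and stop on an object; "newtons" is the grip in N (left out, the last holds). Time passes only in rows, so rows that do not move let the fingers close. It gives the time, the measured TCP pose, the force and the opening at its end, in the units of the state.
- get_obs(): the state, without advancing time (a new reading comes with each control period).
- eyes.grab_frame(name): name is "scene" or "top" or "wrist"; returns (picture, depth): 400x640x3 uint8, red, green, blue; 400x640 float32, mm along the optical axis (not along the pixel's ray), 0 where there is no reading.
- eyes.camera_info(name): a dict with "camera_matrix" (3x3 intrinsics, pixels), "cam_to_world" (4x4, takes a point from camera to world coordinates); the wrist camera has in their place "mount" (4x4, takes a point from camera to tool coordinates, whose origin is the TCP and whose axes are the flange's). Camera axes: x right, y up, looking along -z (the intrinsics and any distortion apply to the point x, -y, -z); pixel columns grow to the right and rows downward; lengths in mm; the calibration is good to about 2 mm. A picture is of the moment at which its call begins: read the wrist's pose just before it. camera_info takes no time and is no camera call.
- job.hand_in(): hands the job in, once; it reports no verdict.
The state is a dict: "clock": time; "qpos": joint angles; "dq": joint speeds; "tau": joint torques, N m; "tool_pos": TCP position; "eef_rot": TCP orientation; "ft_force": force on the tool from outside, world axes, zero at the start; "torque": the same for the moment, N m; "grip_width": finger opening in mm.
Only numpy, scipy, OpenCV 4.12 (cv2) and the standard library are available. Lean on these libraries where they do the work, as an engineer would, in place of code of your own. Each camera call takes 0.05 s, during which the arm holds its last target. There are 200 camera calls.

## Working session

There is one attempt and no reset: what is moved stays moved. The work goes in short steps, Python scripts to look and compute and a tool call to move; the robot and the scene stay as the last step left them, time stands still between calls to the robot, and variables do not carry over. Pictures are saved under pics/ and viewed, about 8 in all and at most 12, crops included, and the job is handed in when it is done.

Besides the shell and the picture viewer there is one more tool, called after ">>>" as name(argument=value, ...), one argument or row to a line, values as JSON. send_rows: Moves the arm, as the interface text tells. Its arguments: {"type":"object","properties":{"deltas":{"type":"array","items":{"type":"array","items":{"type":"number"}}},"newtons":{"type":"number"}},"required":["deltas"]}

```bash
mkdir -p pics
cat > h.py <<'E'
import numpy as np, cv2
from bench import get_obs, eyes, job
from scipy.spatial.transform import Rotation as R
def T(name):
    i=eyes.camera_info(name); K=np.array(i["camera_matrix"])
    if "cam_to_world" in i: return K,np.array(i["cam_to_world"]),i
    o=get_obs(); W=np.eye(4); W[:3,:3]=R.from_quat(o["eef_rot"]).as_matrix(); W[:3,3]=o["tool_pos"]
    return K,W@np.array(i["mount"]),i
def ray(K,M,uv,z):
    "cast pixels onto plane z"
    uv=np.atleast_2d(uv).astype(float)
    d=np.c_[(uv[:,0]-K[0,2])/K[0,0],-(uv[:,1]-K[1,2])/K[1,1],-np.ones(len(uv))]@M[:3,:3].T
    c=M[:3,3]; return c+d*((z-c[2])/d[:,2])[:,None]
def grab(name):
    k=T(name); p,d=eyes.grab_frame(name); return k[0],k[1],p,d
def save(n,p): cv2.imwrite('pics/'+n,cv2.cvtColor(p,cv2.COLOR_RGB2BGR))
E
python3 - <<'E'
from h import *
print(get_obs())
for n in("top","scene"):
    K,M,p,d=grab(n); save(n+'0.png',p); np.savez(n+'0.npz',K=K,M=M,p=p,d=d); print(n,eyes.camera_info(n))
print(eyes.camera_info("wrist"))
E
```

```text
{'clock': 0.0, 'qpos': array([-1.39315174e+00,  8.79594625e-02,  1.37222422e+00, -1.00904737e-05,
        1.68357790e+00, -1.03096328e-01]), 'dq': array([ 5.63949050e-04, -5.98631020e-04, -6.00534603e-05, -6.00993085e-04,
       -1.44395115e-03,  1.67263358e-04]), 'tau': array([ 8.79173185e-04, -3.40182388e+01, -3.02424753e+01,  7.17527093e-02,
        3.31064360e-02, -1.68448082e-04]), 'tool_pos': array([ 152.27331424, -527.86984961,  170.7170423 ]), 'eef_rot': array([ 9.90163730e-01,  1.39909298e-01, -4.54234446e-05, -1.08352494e-03]), 'ft_force': array([-0.37888797,  0.6808567 , -0.08990591]), 'torque': array([-0.00991885,  0.00012432,  0.0097391 ]), 'grip_width': 93.75617550637553}
top {'camera_matrix': array([[445.86672118,   0.        , 322.03033369],
       [  0.        , 445.86672118, 198.11462399],
       [  0.        ,   0.        ,   1.        ]]), 'cam_to_world': array([[-2.67563039e-02,  9.96229211e-01, -8.25315613e-02,
         3.86123450e+02],
       [-9.99637693e-01, -2.64228765e-02,  5.12977686e-03,
         3.79759913e+01],
       [ 2.92971230e-03,  8.26389134e-02, 
[... 490 characters left out ...]
02],
       [-7.72457117e-03,  5.11042935e-01,  8.59520476e-01,
         1.32713693e+03],
       [ 0.00000000e+00,  0.00000000e+00,  0.00000000e+00,
         1.00000000e+00]])}
{'camera_matrix': array([[348.86805276,   0.        , 315.88550413],
       [  0.        , 348.86805276, 195.56842211],
       [  0.        ,   0.        ,   1.        ]]), 'mount': array([[ 8.50817640e-04,  9.61821277e-01,  2.73677011e-01,
         7.96640832e+01],
       [ 9.99998975e-01, -5.03259303e-04, -1.34016102e-03,
        -4.15067649e-01],
       [-1.15126488e-03,  2.73677871e-01, -9.61820720e-01,
        -2.12000531e+02],
       [ 0.00000000e+00,  0.00000000e+00,  0.00000000e+00,
         1.00000000e+00]])}
```

View pics/top0.png

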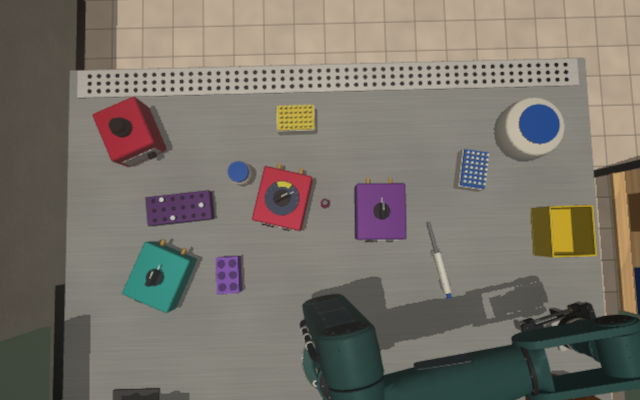

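View pics/scene0.png

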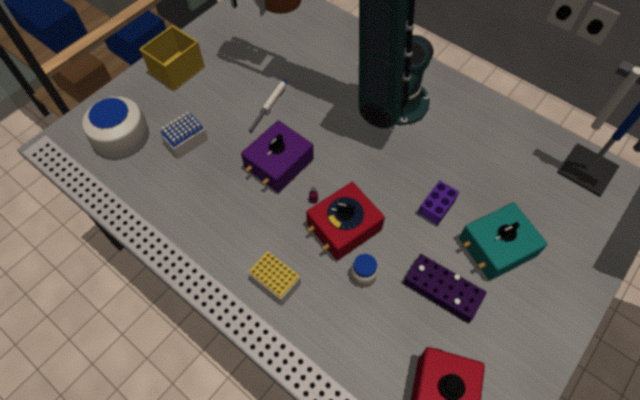

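Candidates in the top view: crimson box with blue dial and yellow band (283,198), plain red box (128,130), purple unit (381,211) and turquoise unit (157,276). I choose (283,198): it has the dial ring and band, with the tub at (239,172) and dropper at (325,203) beside it. The scene view agrees, with the unit at (345,218).

Run:
```python
from h import *
f=np.load('top0.npz');K,M,p,d=f['K'],f['M'],f['p'],f['d']
c=p[150:250,215:345]; save('crop0.png',cv2.resize(c,None,fx=6,fy=6,interpolation=cv2.INTER_CUBIC))
h=cv2.cvtColor(p,cv2.COLOR_RGB2HSV)
red=(((h[...,0]<6)|(h[...,0]>172))&(h[...,1]>150)&(h[...,2]>80)).astype(np.uint8)
n,l,s,ce=cv2.connectedComponentsWithStats(red)
for i in range(1,n):
    if s[i,4]>100: print(s[i],ce[i],ray(K,M,ce[i],90))
blue=((h[...,0]>100)&(h[...,0]<125)&(h[...,1]>60)&(h[...,2]<130)).astype(np.uint8); 
for uv,z in(((283,198),94),((239,172),85),((325,203),70),((381,211),90)): print(uv,ray(K,M,uv,z), d[uv[1],uv[0]])
yl=(h[...,0]>20)&(h[...,0]<35)&(h[...,1]>120); ys,xs=np.nonzero(yl[170:230,250:315]); print('yellow',xs.mean()+250,ys.mean()+170,ray(K,M,(xs.mean()+250,ys.mean()+170),94))
```

```text
[  93   97   61   64 1973] [123.64571718 129.15560061] [[723.42251355 629.14585331  90.        ]]
[ 253  167   59   63 1697] [282.25162051 198.18503241] [[499.8096817  150.71975682  90.        ]]
(283, 198) [[499.96684206 148.12841148  94.        ]] 1290.5999
(239, 172) [[583.3992259  280.71310595  85.        ]] 1350.5404
(325, 203) [[483.31288645  22.33281443  70.        ]] 1359.1476
(381, 211) [[ 453.34075139 -144.89100947   90.        ]] 1298.1226
yellow 283.77777777777777 183.97222222222223 [[542.22733945 144.96436263  94.        ]]
```

View pics/crop0.png

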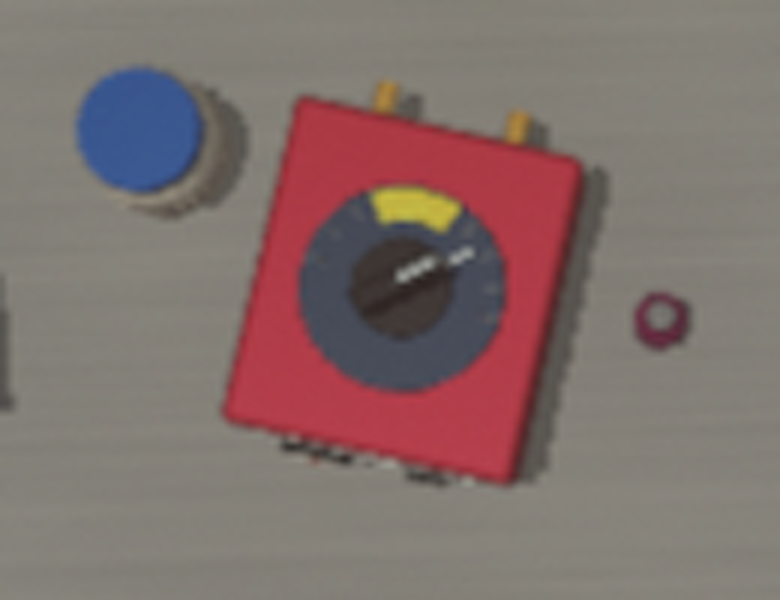

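Close crop confirms the target: dark blue dial, yellow band, white pointer clockwise of the band. Now lifting and swinging over.

>>> send_rows(
  deltas=[
    [0, 0, -0.05, 0, 0, 0, 0.094],
    [0.03, 0, -0.04, 0, 0, -3, 0.094],
    [0.05, -0.004, 0, 0, 0, -5.5, 0.094],
    [0.05, -0.004, 0, 0, 0, -5.5, 0.094],
    [0.05, -0.004, 0, 0, 0, -5.5, 0.094],
    [0.05, -0.004, 0, 0, 0, -5.5, 0.094],
    [0.05, -0.004, 0, 0, 0, -5.5, 0.094],
    [0.05, -0.004, 0, 0, 0, -5.5, 0.094],
    [0.05, -0.004, 0, 0, 0, -5.5, 0.094],
    [0.05, -0.004, 0, 0, 0, -5.5, 0.094],
  ],
  newtons=10,
)

```text
clock: 1.1
tool_pos: [464.6, -249.0, 253.3]
eef_rot: [0.847, 0.531, 0.003, -0.014]
ft_force: [0.5, 0.5, -0.2]
grip_width: 94.1
```

>>> send_rows(
  deltas=[
    [0.05, -0.002, 0, 0, 0, -6, 0.094],
    [0.05, -0.002, 0, 0, 0, -6, 0.094],
    [0.05, -0.002, 0, 0, 0, -6, 0.094],
    [0.05, -0.002, 0, 0, 0, -6, 0.094],
    [0.05, -0.002, 0, 0, 0, -6, 0.094],
    [0.05, -0.002, 0, 0, 0, -6, 0.094],
    [0.05, -0.002, 0.02, 0, 0, -6, 0.094],
    [0.03, 0, 0.02, 0, 0, -6, 0.094],
    [0, 0, 0, 0, 0, 0, 0.094],
    [0, 0, 0, 0, 0, 0, 0.094],
  ],
)

```text
clock: 2.1
tool_pos: [481.3, 124.4, 217.9]
eef_rot: [0.539, 0.842, 0.008, -0.016]
ft_force: [0.9, -0.1, 0.1]
grip_width: 94.2
```

Run:
```python
from h import *
print(get_obs())
K,M,p,d=grab('wrist'); save('w1.png',p); np.savez('w1.npz',K=K,M=M,p=p,d=d)
```

```text
{'clock': 2.1, 'qpos': array([ 0.11354272, -0.02588694,  1.39705932,  0.03318759,  1.78575555,
       -0.31280991]), 'dq': array([ 0.02606291,  0.00518723,  0.03248611,  0.01195937,  0.00146668,
       -0.00402632]), 'tau': array([ 6.25657998e-01, -2.86701518e+01, -2.95956373e+01,  2.66578943e-01,
        1.09381210e-01, -1.23153356e-02]), 'tool_pos': array([481.29457112, 124.38715345, 217.87284757]), 'eef_rot': array([ 0.53853982,  0.8424087 ,  0.00771208, -0.01621622]), 'ft_force': array([ 0.8803231 , -0.14679785,  0.08675702]), 'torque': array([-0.08244945, -0.12108267, -0.01110646]), 'grip_width': 94.15243056013158}
```

View pics/w1.png

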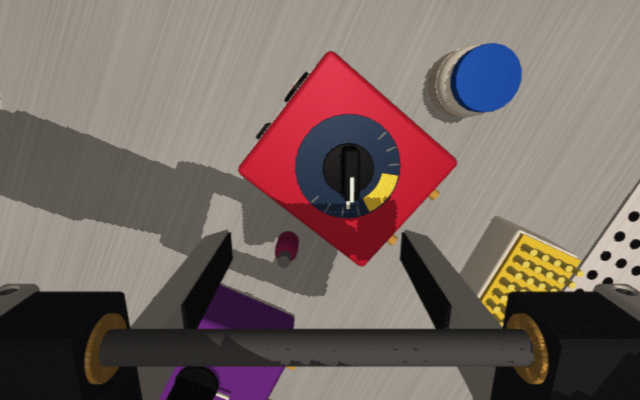

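The wrist view shows the dial centred near (348,166), the pointer tip at (348,206) and the yellow band near (381,192). Tub and dropper are clear of the jaws.

```bash
cat > meas.py <<'E'
from h import *
def dial(K,M,p,box,verbose=True):
    x0,y0,x1,y1=box; h=cv2.cvtColor(p,cv2.COLOR_RGB2HSV).astype(int)
    yy,xx=np.mgrid[y0:y1,x0:x1]; h=h[y0:y1,x0:x1]
    red=((h[...,0]<8)|(h[...,0]>170))&(h[...,1]>120)
    m=(~red).astype(np.uint8); m=cv2.morphologyEx(m,cv2.MORPH_OPEN,np.ones((3,3)))
    n,l,s,ce=cv2.connectedComponentsWithStats(m); i=1+np.argmax(s[1:,4]); m=(l==i).astype(np.uint8)
    c=max(cv2.findContours(m,0,2)[0],key=cv2.contourArea)[:,0]+[x0,y0]
    P=ray(K,M,c,94)[:,:2].astype(np.float32)
    (cx,cy),r=cv2.minEnclosingCircle(P)
    A=np.c_[2*P,np.ones(len(P))]; q=np.linalg.lstsq(A,(P**2).sum(1),rcond=None)[0]
    rr=np.sqrt(q[2]+q[0]**2+q[1]**2); ctr=q[:2]
    print('bezel ctr fit',ctr,'r',rr,'enclosing',cx,cy,r)
    y=(h[...,0]>18)&(h[...,0]<38)&(h[...,1]>110)&(h[...,2]>60)
    Y=ray(K,M,np.c_[xx[y],yy[y]],94)[:,:2]-ctr; Y=Y[np.hypot(*Y.T)<56]
    a=np.arctan2(Y[:,1],Y[:,0]); print('band',np.percentile(a,[0.5,50,99.5]),'n',len(a),'mid',(np.percentile(a,.5)+np.percentile(a,99.5))/2)
    w=(h[...,1]<60)&(h[...,2]>150)
    W=ray(K,M,np.c_[xx[w],yy[w]],99)[:,:2]-ctr; rr=np.hypot(*W.T); W=W[(rr>27)&(rr<42)]
    # pointer: pixels near the tip, plane 99
    print('pointer',np.arctan2(*W.mean(0)[::-1]),len(W),'r',np.hypot(*W.T).max() if len(W) else 0)
    return ctr
E
python3 - <<'E'
from meas import *
f=np.load('w1.npz');K,M,p=f['K'],f['M'],f['p']
ctr=dial(K,M,p,(285,105,410,225))
o=get_obs(); Rm=R.from_quat(o['eef_rot']).as_matrix(); print(Rm, Rm.T@(np.r_[ctr,107]-o['tool_pos']))
h=cv2.cvtColor(p,cv2.COLOR_RGB2HSV); print(h[206,344:353],p[206,344:353])
E
```

```text
bezel ctr fit [501.59150792 152.66777018] r 50.817319525404834 enclosing 501.55633544921875 152.54550170898438 51.41408920288086
band [-0.67322221 -0.18948485  0.28052077] n 684 mid -0.1963507177815127
pointer -1.0557088487741089 46 r 39.895007710957834
[[-0.41873906  0.90789504 -0.01960063]
 [ 0.90738069  0.41916971  0.03093586]
 [ 0.0363025  -0.00483118 -0.99932917]] [ 13.35435677  30.91051444 111.11900192]
[[108 121  38]
 [113  45  45]
 [ 17  40 115]
 [ 17  44 155]
 [ 18  45 159]
 [ 19  32 111]
 [105  41  50]
 [108 118  39]
 [109 121  40]] [[ 20  27  38]
 [ 37  39  45]
 [115 107  97]
 [155 143 128]
 [159 148 131]
 [111 106  97]
 [ 42  46  50]
 [ 21  28  39]
 [ 21  28  40]]
```

>>> send_rows(
  deltas=[
    [0.013, 0.031, 0.02, -0.3, -2.1, -4.7, 0.094],
    [0, 0, 0.02, 0, 0, 0, 0.094],
    [0, 0, 0, 0, 0, 0, 0.094],
  ],
)

```text
clock: 2.45
tool_pos: [507.9, 145.9, 179.7]
eef_rot: [0.507, 0.862, 0.001, 0.004]
ft_force: [-0.8, -0.3, -0.1]
grip_width: 93.9
```

```bash
cat > to.py <<'E'
from h import *
def to(x,y,z,yaw):
    o=get_obs(); q=R.from_quat(o['eef_rot']); g=R.from_matrix(np.array([[np.cos(yaw),np.sin(yaw),0],[np.sin(yaw),-np.cos(yaw),0],[0,0,-1]]))
    print('pos',o['tool_pos'].round(1),'F',o['ft_force'].round(2),'T',o['torque'].round(3),'w',o['grip_width'].round(2),'t',o['clock'])
    print('shift mm',(q.inv().apply(np.r_[x,y,z]-o['tool_pos'])).round(2),'turn deg',np.degrees((q.inv()*g).as_rotvec()).round(2))
E
python3 - <<'E'
from to import *; from meas import *
to(501.6,152.7,107,2.086)
K,M,p,d=grab('wrist'); save('w2.png',p); np.savez('w2.npz',K=K,M=M,p=p)
print(cv2.projectPoints(np.zeros(3),np.zeros(3),np.zeros(3),K,None)[0].shape)
# where dial centre falls
v=np.linalg.inv(M)@np.r_[501.6,152.7,94,1]; print(K[0,2]-K[0,0]*v[0]/v[2],K[1,2]+K[1,1]*v[1]/v[2])
E
```

```text
Traceback (most recent call last):
  File "to.py", line 4, in to
    print('pos',o['tool_pos'].round(1),'F',o['ft_force'].round(2),'T',o['torque'].round(3),'w',o['grip_width'].round(2),'t',o['clock'])
                                                                                               ^^^^^^^^^^^^^^^^^^^^^
AttributeError: 'float' object has no attribute 'round'
```

```bash
sed -i "s/o\['grip_width'\].round(2)/round(o['grip_width'],2)/" to.py
python3 - <<'E'
from to import *; from meas import *
to(501.6,152.7,107,2.086)
K,M,p,d=grab('wrist'); save('w2.png',p); np.savez('w2.npz',K=K,M=M,p=p)
v=np.linalg.inv(M)@np.r_[501.6,152.7,94,1]; print(K[0,2]-K[0,0]*v[0]/v[2],K[1,2]-K[1,1]*v[1]/v[2]*-1)
E
```

```text
pos [507.9 145.9 179.7] F [-0.78 -0.31 -0.11] T [-0.035 -0.116  0.034] w 93.91 t 2.45
shift mm [ 9.39 -2.65 72.69] turn deg [ 0.37  0.29 -0.43]
312.83551294929083 179.87993574590502
```

View pics/w2.png

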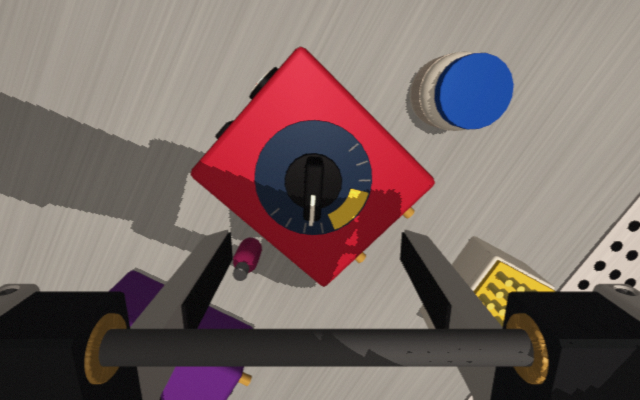

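Dial centre now at (313,178), pointer tip at (312,218), as predicted. The dropper at (247,258) is about 130 mm from the knob, clear of the 60 mm half-span. Re-measure from here.

Run:
```python
from to import *; from meas import *
f=np.load('w2.npz');ctr=dial(f['K'],f['M'],f['p'],(247,112,380,242))
to(*ctr,107,2.086)
```

```text
bezel ctr fit [501.60207387 152.82074745] r 50.863684639698235 enclosing 501.5217590332031 152.71932983398438 51.476558685302734
band [-0.67262486 -0.18749207  0.27828009] n 812 mid -0.19717238494307066
pointer -1.1096680839805355 30 r 39.54579973247143
pos [508.6 146.  181.3] F [-0.25  0.22  0.01] T [-0.014 -0.07  -0.013] w 93.91 t 2.5
shift mm [ 9.77 -3.52 74.19] turn deg [ 0.52  0.32 -0.44]
```

>>> send_rows(
  deltas=[
    [0.01, -0.0035, 0.02, 0.5, 0.3, -0.4, 0.06],
    [0, 0, 0.025, 0, 0, 0, 0.05],
    [0, 0, 0.015, 0, 0, 0, 0.05],
    [0, 0, 0, 0, 0, 0, 0.05],
  ],
)

```text
clock: 2.9
tool_pos: [506.2, 149.3, 126.8]
eef_rot: [0.508, 0.861, 0.004, 0.005]
ft_force: [-0.0, -0.4, -0.2]
grip_width: 65.3
```

Run:
```python
from to import *
to(501.6,152.8,107,2.07)
```

```text
pos [506.2 149.3 126.8] F [-0.02 -0.43 -0.25] T [ 0.007 -0.084  0.065] w 65.26 t 2.9
shift mm [ 5.36 -2.54 19.71] turn deg [0.63 0.24 0.32]
```

>>> send_rows(
  deltas=[
    [0.0055, -0.0025, 0.006, 0.6, 0.2, 0.3, 0.05],
    [0.001, -0.0005, 0.006, 0, 0, 0, 0.04],
    [0, 0, 0.006, 0, 0, 0, 0.04],
    [0, 0, 0, 0, 0, 0, 0.04],
  ],
)

```text
clock: 3.3
tool_pos: [502.7, 153.2, 111.7]
eef_rot: [0.512, 0.859, 0.002, 0.003]
ft_force: [-0.5, 0.2, -0.3]
grip_width: 40.7
```

Run:
```python
from to import *
to(501.6,152.8,108,2.07)
```

```text
pos [502.7 153.2 111.7] F [-0.54  0.23 -0.31] T [-0.028 -0.148  0.04 ] w 40.74 t 3.3
shift mm [ 0.2  -1.18  3.65] turn deg [ 0.34  0.13 -0.16]
```

>>> send_rows(
  deltas=[
    [0, -0.001, 0.003, 0.3, 0.1, -0.2, 0.02],
    [0, 0, 0, 0, 0, 0, 0.008],
    [0, 0, 0, 0, 0, 0, 0.008],
    [0, 0, 0, 0, 0, 0, 0.008],
  ],
  newtons=25,
)

```text
clock: 3.7
tool_pos: [502.3, 153.0, 109.3]
eef_rot: [0.51, 0.86, 0.0, 0.001]
ft_force: [-0.3, 0.2, -0.2]
grip_width: 11.5
```

Run:
```python
from to import *
to(501.6,152.8,108,2.07)
```

```text
pos [502.3 153.  109.3] F [-0.27  0.16 -0.19] T [ 0.025 -0.106 -0.013] w 11.53 t 3.7
shift mm [ 0.22 -0.72  1.34] turn deg [0.1  0.06 0.08]
```

>>> send_rows(
  deltas=[
    [0, 0, 0, 0, 0, 0, 0.008],
    [0, 0, 0, 0, 0, 0, 0.008],
  ],
)

```text
clock: 3.9
tool_pos: [502.5, 153.0, 109.7]
eef_rot: [0.51, 0.86, 0.001, 0.001]
ft_force: [-1.0, 0.2, 0.1]
grip_width: 8.1
```

Run:
```python
from to import *; from meas import *
K,M,p,d=grab('wrist'); save('w3.png',p); to(501.6,152.8,108,2.07)
```

```text
pos [502.5 153.  109.7] F [ 0.5  -0.19 -0.25] T [-0.023 -0.116  0.02 ] w 8.29 t 3.95
shift mm [ 0.28 -0.91  1.68] turn deg [0.13 0.07 0.08]
```

View pics/w3.png

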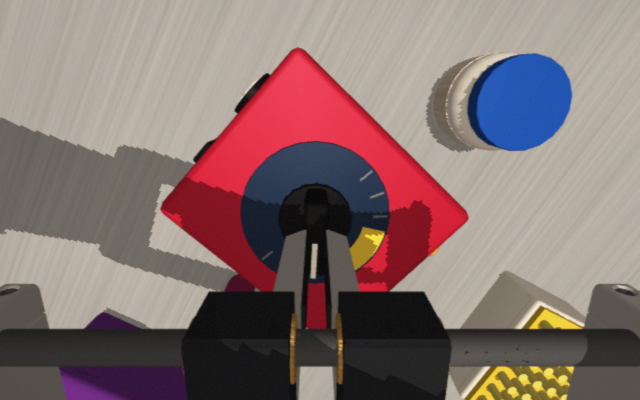

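The fingers straddle the bar near (315,225), but the reading of 8 mm equals the command. I'll command full close to tell whether it is really stopped by the bar.

>>> send_rows(
  deltas=[
    [0, 0, 0, 0, 0, 0, 0],
    [0, 0, 0, 0, 0, 0, 0],
    [0, 0, 0, 0, 0, 0, 0],
  ],
)

```text
clock: 4.25
tool_pos: [502.6, 153.0, 109.8]
eef_rot: [0.51, 0.86, 0.001, 0.001]
ft_force: [0.3, -0.2, 0.7]
grip_width: 0.4
```

Run:
```python
from to import *; from meas import *
K,M,p,d=grab('wrist'); np.savez('w4.npz',d=d,p=p); to(501.6,152.8,108,2.07)
uv=[(317,u) for u in range(180,270,8)]
for u,v in uv:
    z=d[v,u]; c=np.r_[(u-K[0,2])/K[0,0]*z,-(v-K[1,2])/K[1,1]*z,-z,1]; print(v,(M@c)[:3].round(0))
save('w4.png',cv2.resize(p[150:310,220:420],None,fx=4,fy=3.75,interpolation=cv2.INTER_CUBIC))
```

```text
pos [502.6 153.  109.8] F [-0.72  0.49 -0.14] T [-0.09  -0.097 -0.043] w 0.47 t 4.3
shift mm [ 0.25 -0.96  1.76] turn deg [0.14 0.07 0.09]
180 [491. 176.  93.]
188 [492. 173. 101.]
196 [492. 173. 122.]
204 [492. 173. 136.]
212 [494. 169. 137.]
220 [497. 164. 136.]
228 [499. 160. 136.]
236 [499. 160. 148.]
244 [499. 161. 160.]
252 [499. 160. 168.]
260 [499. 161. 177.]
268 [499. 160. 184.]
```

View pics/w4.png

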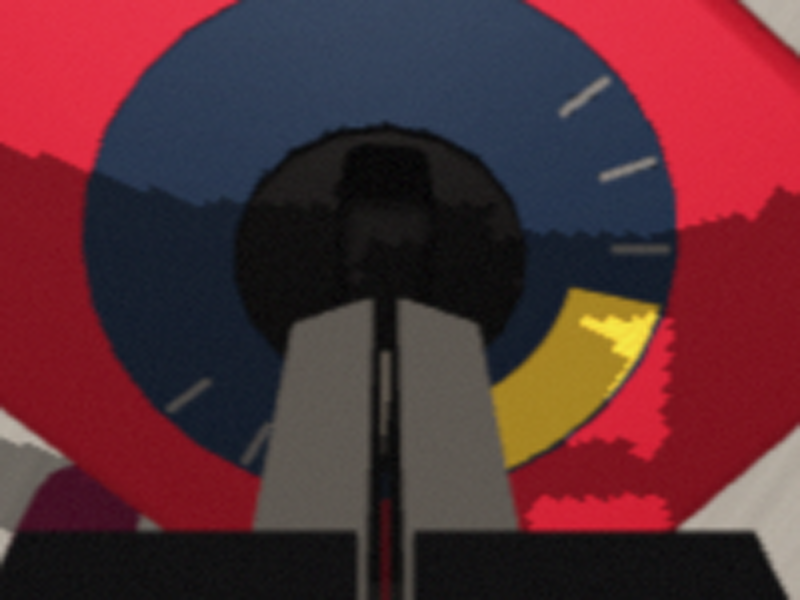

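Fingers went to 0.4 mm, so they are not on the bar: in the picture they close above it, though the TCP reads 110 mm. I'll measure where the fingertips really are from the depth image.

Run:
```python
from to import *
K,M,i=T('wrist'); m=np.array(i['mount'])
for f in('w1.npz','w2.npz','w4.npz'):
    q=np.load(f); 
    if 'd' not in q: continue
    d=q['d']
    pts=[(300,236),(305,232),(330,232),(336,236),(310,230),(324,230),(295,245)] if f=='w4.npz' else [(226,238),(222,242),(406,238),(412,242),(229,236)]
    for u,v in pts:
        z=d[v,u]; print(f,u,v,z,(m@np.r_[(u-K[0,2])/K[0,0]*z,-(v-K[1,2])/K[1,1]*z,-z,1])[:3].round(1))
p=np.load('w4.npz')['p']; print(get_obs()['qpos'])
```

```text
w1.npz 226 238 183.15677 [  8.6 -47.3 -42.1]
w1.npz 222 242 179.14005 [  8.2 -48.4 -46.4]
w1.npz 406 238 183.61667 [  8.5  47.3 -41.7]
w1.npz 412 242 175.05095 [  9.9  48.1 -50.2]
w1.npz 229 236 189.3222 [  7.2 -47.3 -36. ]
w4.npz 300 236 183.61519 [  9.5  -8.5 -41.4]
w4.npz 305 232 187.43909 [ 10.1  -6.  -37.2]
w4.npz 330 232 236.46121 [-8.4  9.5  8.5]
w4.npz 336 236 182.58267 [  9.9  10.4 -42.3]
w4.npz 310 230 190.20331 [ 10.1  -3.3 -34.4]
w4.npz 324 230 199.37183 [  6.7   4.5 -25.8]
w4.npz 295 245 171.18541 [ 10.  -10.4 -54.1]
[ 1.87959725e-01  5.07355114e-02  1.53273484e+00 -4.19531400e-04
  1.55538916e+00 -3.12740564e-01]
```

Depth puts the fingertips about 33 mm short of the reported TCP (tool z ≈ −33). So the tips were at about 142 mm, just above the bar top at 137. I'll open and go lower, watching the force.

>>> send_rows(
  deltas=[
    [0, -0.001, 0, 0, 0, 0, 0.05],
    [0, 0, 0, 0, 0, 0, 0.05],
    [0, 0, 0, 0, 0, 0, 0.05],
    [0, 0, 0, 0, 0, 0, 0.05],
    [0, 0, 0.01, 0, 0, 0, 0.05],
    [0, 0, 0.01, 0, 0, 0, 0.05],
    [0, 0, 0.005, 0, 0, 0, 0.05],
    [0, 0, 0, 0, 0, 0, 0.05],
  ],
)

```text
clock: 5.1
tool_pos: [501.1, 152.4, 81.8]
eef_rot: [0.51, 0.86, 0.0, 0.001]
ft_force: [-0.3, 0.1, -1.5]
grip_width: 49.7
```

Run:
```python
from to import *
to(501.6,152.8,77,2.07)
K,M,p,d=grab('wrist'); save('w5.png',p)
m=np.array(eyes.camera_info('wrist')['mount'])
for u in (262,266,270,360,364,368,372):
    r=[]
    for v in range(222,246,4):
        z=d[v,u]; r.append((m@np.r_[(u-K[0,2])/K[0,0]*z,-(v-K[1,2])/K[1,1]*z,-z,1])[:3].round(0).astype(int).tolist())
    print(u,r)
```

```text
pos [501.1 152.4  81.8] F [-0.3   0.1  -1.54] T [ 0.057 -0.1   -0.03 ] w 49.74 t 5.1
shift mm [0.14 0.64 4.77] turn deg [0.06 0.05 0.09]
262 [[6, -33, -11], [4, -33, -12], [2, -33, -13], [10, -29, -40], [10, -28, -44], [10, -27, -51]]
266 [[7, -30, -12], [4, -31, -11], [10, -27, -35], [10, -27, -39], [8, -26, -42], [8, -26, -46]]
270 [[6, -28, -11], [4, -28, -13], [1, -28, -12], [7, -25, -34], [5, -25, -33], [3, -25, -35]]
360 [[6, 27, -11], [4, 27, -12], [1, 27, -11], [-2, 27, -10], [-4, 27, -12], [-7, 27, -12]]
364 [[6, 29, -11], [4, 29, -12], [10, 26, -33], [8, 26, -35], [8, 25, -41], [8, 25, -45]]
368 [[6, 32, -12], [4, 32, -12], [1, 32, -12], [10, 28, -39], [10, 27, -45], [10, 26, -49]]
372 [[6, 34, -10], [4, 34, -11], [1, 34, -11], [10, 30, -40], [10, 29, -45], [10, 28, -51]]
```

View pics/w5.png

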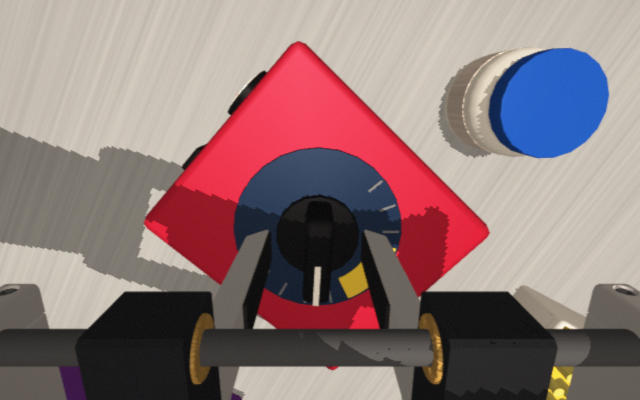

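The bar (318,240) now lies between the fingers, tips at about z 116. Lower 8 mm more and grip.

>>> send_rows(
  deltas=[
    [0, 0.0005, 0.005, 0, 0, 0, 0.04],
    [0, 0, 0.003, 0, 0, 0, 0.03],
    [0, 0, 0, 0, 0, 0, 0.01],
    [0, 0, 0, 0, 0, 0, 0.005],
    [0, 0, 0, 0, 0, 0, 0.005],
    [0, 0, 0, 0, 0, 0, 0.005],
  ],
  newtons=25,
)

```text
clock: 5.75
tool_pos: [501.9, 152.6, 73.9]
eef_rot: [0.51, 0.86, 0.0, 0.001]
ft_force: [0.5, -0.7, -1.7]
grip_width: 14.1
```

Run:
```python
from to import *
to(501.6,152.8,74,2.07)
```

```text
pos [501.9 152.6  73.9] F [ 0.52 -0.7  -1.69] T [ 0.002 -0.115 -0.066] w 14.09 t 5.75
shift mm [ 0.34 -0.21 -0.13] turn deg [0.1  0.07 0.07]
```

Gripped at 14.1 mm. Turn counter-clockwise into the band (about 27°), not lifting.

>>> send_rows(
  deltas=[
    [0, 0, 0, 0, 0, -7, 0.005],
    [0, 0, 0, 0, 0, -7, 0.005],
    [0, 0, 0, 0, 0, -7, 0.005],
    [0, 0, 0, 0, 0, -6, 0.005],
    [0, 0, 0, 0, 0, 0, 0.005],
  ],
)

```text
clock: 6.25
tool_pos: [501.8, 152.6, 73.9]
eef_rot: [0.287, 0.958, 0.0, 0.001]
ft_force: [-0.7, -0.3, 0.0]
grip_width: 13.6
```

Run:
```python
from to import *
to(501.6,152.8,74,2.07)
K,M,p,d=grab('wrist'); np.savez('w6.npz',K=K,M=M,p=p,d=d); save('w6.png',cv2.resize(p[130:310,210:430],None,fx=3.5,fy=3.3,interpolation=cv2.INTER_CUBIC))
```

```text
pos [501.8 152.6  73.9] F [-0.74 -0.35  0.03] T [ 0.018 -0.102  0.05 ] w 13.57 t 6.25
shift mm [ 0.29  0.08 -0.09] turn deg [ 0.08  0.08 28.06]
```

View pics/w6.png

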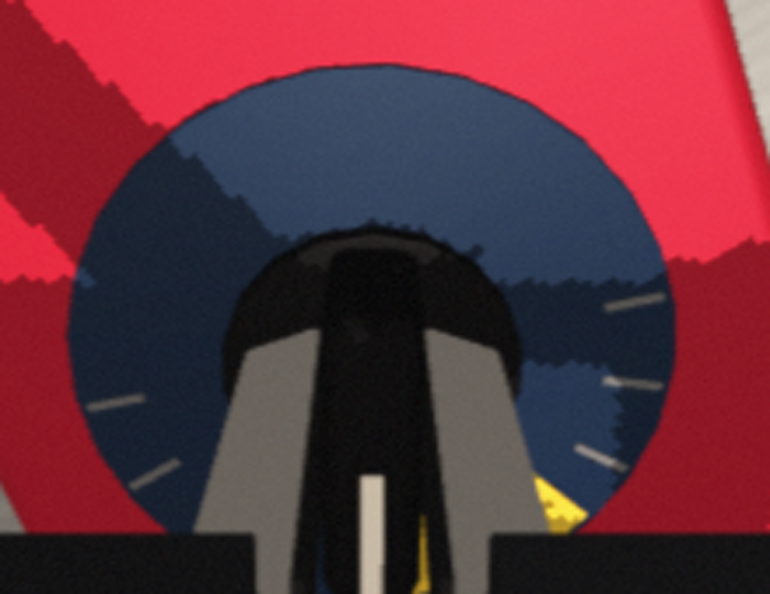

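The bar turned with the fingers and the pointer (crop 371,530) sits at about −0.58 rad, just inside the band's near edge. Now a light pull.

>>> send_rows(
  deltas=[
    [0, 0, -0.0012, 0, 0, 0, 0.005],
    [0, 0, -0.0012, 0, 0, 0, 0.005],
    [0, 0, 0, 0, 0, 0, 0.005],
  ],
)

```text
clock: 6.6
tool_pos: [501.8, 152.6, 75.0]
eef_rot: [0.289, 0.957, 0.0, 0.001]
ft_force: [0.9, 0.1, -0.8]
grip_width: 13.6
```

Run:
```python
from to import *
to(501.6,152.8,74,2.07)
```

```text
pos [501.8 152.6  75. ] F [ 0.88  0.1  -0.8 ] T [ 0.009 -0.185  0.107] w 13.56 t 6.6
shift mm [0.28 0.1  0.98] turn deg [ 0.05  0.06 27.75]
```

>>> send_rows(
  deltas=[
    [0, 0, -0.001, 0, 0, 0, 0.005],
    [0, 0, -0.001, 0, 0, 0, 0.005],
  ],
)

```text
clock: 6.8
tool_pos: [501.7, 152.6, 76.0]
eef_rot: [0.29, 0.957, -0.0, 0.0]
ft_force: [2.8, 1.0, -6.4]
grip_width: 13.6
```

>>> send_rows(
  deltas=[
    [0, 0, -0.001, 0, 0, -1.2, 0.005],
    [0, 0, -0.001, 0, 0, -1.2, 0.005],
  ],
)

```text
clock: 7.0
tool_pos: [501.6, 152.5, 76.6]
eef_rot: [0.269, 0.963, -0.0, 0.0]
ft_force: [3.9, 1.0, -8.0]
grip_width: 13.7
```

>>> send_rows(
  deltas=[
    [0, 0, -0.001, 0, 0, -1.2, 0.005],
    [0, 0, -0.001, 0, 0, -1.2, 0.005],
  ],
)

```text
clock: 7.2
tool_pos: [501.6, 152.5, 77.3]
eef_rot: [0.247, 0.969, -0.0, -0.0]
ft_force: [4.5, 0.6, -10.2]
grip_width: 14.0
```

Contact with the ring felt (about 6 N beyond friction). Hold that pull and sweep.

>>> send_rows(
  deltas=[
    [0, 0, -0.0004, 0, 0, -1.3, 0.005],
    [0, 0, -0.0004, 0, 0, -1.3, 0.005],
  ],
)

```text
clock: 7.4
tool_pos: [501.6, 152.5, 77.3]
eef_rot: [0.223, 0.975, -0.0, -0.001]
ft_force: [3.7, 0.9, -10.1]
grip_width: 13.9
```

>>> send_rows(
  deltas=[
    [0, 0, -0.0004, 0, 0, -1.3, 0.005],
    [0, 0, -0.0004, 0, 0, -1.3, 0.005],
  ],
)

```text
clock: 7.6
tool_pos: [501.5, 152.5, 77.5]
eef_rot: [0.199, 0.98, -0.0, -0.001]
ft_force: [4.3, 1.4, -10.0]
grip_width: 13.9
```

>>> send_rows(
  deltas=[
    [0, 0, -0.0004, 0, 0, -1.3, 0.005],
    [0, 0, -0.0004, 0, 0, -1.3, 0.005],
  ],
)

```text
clock: 7.8
tool_pos: [501.5, 152.5, 77.8]
eef_rot: [0.175, 0.985, -0.0, -0.001]
ft_force: [4.7, 0.5, -11.3]
grip_width: 13.9
```

>>> send_rows(
  deltas=[
    [0, 0, -0.0002, 0, 0, -1.3, 0.005],
    [0, 0, -0.0002, 0, 0, -1.3, 0.005],
  ],
)

```text
clock: 8.0
tool_pos: [501.5, 152.5, 77.9]
eef_rot: [0.15, 0.989, -0.0, -0.001]
ft_force: [5.8, 0.2, -12.3]
grip_width: 13.7
```

>>> send_rows(
  deltas=[
    [0, 0, -0.0002, 0, 0, -1.3, 0.005],
    [0, 0, -0.0002, 0, 0, -1.3, 0.005],
  ],
)

```text
clock: 8.2
tool_pos: [501.5, 152.4, 78.1]
eef_rot: [0.126, 0.992, -0.0, -0.001]
ft_force: [5.1, 2.1, -12.2]
grip_width: 14.4
```

>>> send_rows(
  deltas=[
    [0, 0, -0.0002, 0, 0, -1.3, 0.005],
    [0, 0, -0.0002, 0, 0, -1.3, 0.005],
  ],
)

```text
clock: 8.4
tool_pos: [501.5, 152.4, 78.2]
eef_rot: [0.101, 0.995, -0.0, -0.001]
ft_force: [5.6, 1.4, -11.7]
grip_width: 14.3
```

>>> send_rows(
  deltas=[
    [0, 0, 0, 0, 0, -1.3, 0.005],
    [0, 0, 0, 0, 0, -1.3, 0.005],
  ],
)

```text
clock: 8.6
tool_pos: [501.6, 152.4, 79.8]
eef_rot: [0.077, 0.997, -0.0, -0.001]
ft_force: [0.4, -0.7, -4.3]
grip_width: 14.0
```

>>> send_rows(
  deltas=[
    [0, 0, 0, 0, 0, -1.3, 0.005],
    [0, 0, 0, 0, 0, -1.3, 0.005],
  ],
)

```text
clock: 8.8
tool_pos: [501.6, 152.4, 81.8]
eef_rot: [0.052, 0.999, -0.0, -0.0]
ft_force: [3.3, 1.1, -7.8]
grip_width: 14.1
```

>>> send_rows(
  deltas=[
    [0, 0, 0, 0, 0, -1.3, 0.005],
    [0, 0, 0, 0, 0, -1.3, 0.005],
  ],
)

```text
clock: 9.0
tool_pos: [501.6, 152.4, 82.1]
eef_rot: [0.028, 1.0, -0.0, -0.0]
ft_force: [2.5, 1.5, -7.2]
grip_width: 14.6
```

At 8.6 s the force fell and the knob rose: the slot, at tool yaw about 2.99. I overran while calls were batched; check the moment.

Run:
```python
from to import *
to(501.6,152.8,74,2.987)
```

```text
pos [501.6 152.4  82.1] F [ 2.48  1.49 -7.15] T [ 0.046 -0.658 -0.581] w 14.65 t 9.0
shift mm [0.01 0.39 8.05] turn deg [-0.02 -0.02  5.65]
```

>>> send_rows(
  deltas=[
    [0, 0, 0, 0, 0, 4.5, 0.005],
  ],
)

```text
clock: 9.1
tool_pos: [501.6, 152.4, 82.0]
eef_rot: [0.067, 0.998, -0.0, -0.0]
ft_force: [2.0, 0.8, -6.4]
grip_width: 13.7
```

Run:
```python
from to import *
to(501.6,152.8,74,2.987)
```

```text
pos [501.6 152.4  82. ] F [ 1.96  0.82 -6.42] T [ 0.153 -0.636 -0.075] w 13.65 t 9.1
shift mm [0.03 0.41 8.  ] turn deg [-0.02 -0.02  1.12]
```

Twist relieved (moment −0.58 → −0.08 N m). Pull straight up gently.

>>> send_rows(
  deltas=[
    [0, 0, -0.001, 0, 0, 0.5, 0.005],
    [0, 0, -0.001, 0, 0, 0, 0.005],
  ],
)

```text
clock: 9.3
tool_pos: [501.5, 152.4, 84.0]
eef_rot: [0.07, 0.998, -0.0, -0.0]
ft_force: [3.4, 0.5, -12.2]
grip_width: 13.6
```

Run:
```python
from to import *
to(501.6,152.8,74,2.987)
```

```text
pos [501.5 152.4  84. ] F [  3.43   0.54 -12.17] T [ 0.153 -0.909  0.048] w 13.55 t 9.3
shift mm [-0.03  0.38 10.01] turn deg [-0.02 -0.03  0.81]
```

>>> send_rows(
  deltas=[
    [0, 0, -0.0008, 0, 0, 0, 0.005],
  ],
)

```text
clock: 9.4
tool_pos: [501.5, 152.4, 84.0]
eef_rot: [0.069, 0.998, -0.0, -0.0]
ft_force: [5.0, 1.4, -11.3]
grip_width: 13.6
```

Run:
```python
from to import *
to(501.6,152.8,74,2.987)
```

```text
pos [501.5 152.4  84. ] F [  4.97   1.39 -11.26] T [ 0.231 -1.104 -0.049] w 13.61 t 9.4
shift mm [-0.07  0.4  10.03] turn deg [-0.03 -0.04  0.91]
```

It stops solid at +10.1 mm. Ease the pull, let go, rise clear.

>>> send_rows(
  deltas=[
    [0, 0, 0, 0, 0, 0, 0.014],
    [0, 0, 0, 0, 0, 0, 0.03],
    [0, 0, 0, 0, 0, 0, 0.05],
    [0, 0, 0, 0, 0, 0, 0.05],
    [0, 0, -0.02, 0, 0, 0, 0.05],
    [0, 0, -0.04, 0, 0, 0, 0.05],
    [0, 0, -0.04, 0, 0, 0, 0.06],
    [0, 0, 0, 0, 0, 0, 0.06],
    [0, 0, 0, 0, 0, 0, 0.06],
  ],
)

```text
clock: 10.3
tool_pos: [500.9, 152.6, 195.2]
eef_rot: [0.067, 0.998, 0.0, 0.002]
ft_force: [0.2, 0.5, -0.9]
grip_width: 59.4
```

Run:
```python
from to import *
K,M,p,d=grab('wrist'); np.savez('w7.npz',K=K,M=M,p=p,d=d); save('w7.png',p)
to(501.6,152.8,74,2.987)
# knob-top height, bezel height around the axis
yy,xx=np.mgrid[0:400,0:640]; z=d
P=np.stack([(xx-K[0,2])/K[0,0]*z,-(yy-K[1,2])/K[1,1]*z,-z,np.ones_like(z)],-1)@M.T
r=np.hypot(P[...,0]-501.6,P[...,1]-152.8); h=P[...,2]
for a,b in((0,6),(15,22),(32,48)): 
    m=(r>=a)&(r<b)&(h>60)&(h<160); print(a,b,np.percentile(h[m],[5,50,95]).round(1),m.sum())
K,M,p2,_=grab('top'); K1,M1,s,_=grab('scene')
t0=np.load('top0.npz')['p'];s0=np.load('scene0.npz')['p']
save('end.png',np.vstack([cv2.resize(p2[155:245,145:345],(800,360)),cv2.resize(s[170:270,260:400],(336,240)).repeat(1,1) if 0 else cv2.copyMakeBorder(cv2.resize(s[170:270,260:400],(336,240)),0,0,0,464,0)]))
```

```text
pos [501.2 152.6 195.8] F [0.92 0.14 1.63] T [ 0.09  -0.172  0.02 ] w 60.07 t 10.35
shift mm [1.9000e-01 9.0000e-02 1.2181e+02] turn deg [0.07 0.26 1.12]
0 6 [145.2 146.3 147.3] 173
15 22 [110.3 111.6 146.8] 1043
32 48 [92.2 93.3 94.5] 4330
```

View pics/w7.png

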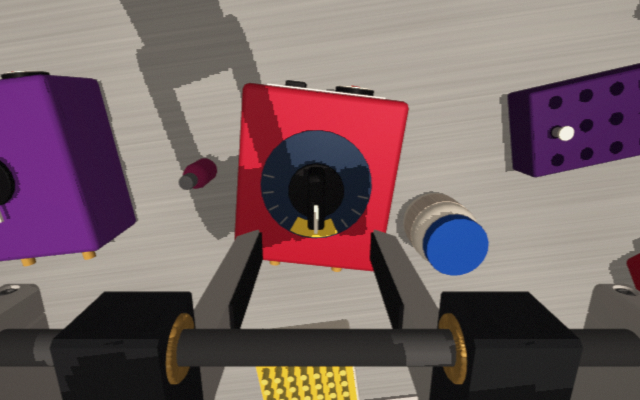

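The pointer tip (316,225) stands mid-band, and the tub and dropper stand upright. Depth gives the bar top at 146.3 mm (136–137 before) and the skirt at 111.6 mm (102 pushed in), so the knob is fully out and stays there after release.

```bash
python3 -c "
from h import *
print(job.hand_in(), get_obs()['clock'])"
```

```text
the job is handed in; nothing more can be done
the job is handed in; nothing more can be done
```

The regulator on the crimson controller is set: the pointer stands in the yellow band, the knob is fully out and let go. I handed it in at about 10.5 s. One mistake may count against it: I twisted the knob against the lock, probably past the 15 N limit.

- **What I did:** I turned the knob, pushed in, to just inside the band. I then swept it with a light pull of up to about 8 N beyond friction until the force dropped at the slot, near the band's middle. From there I pulled it up until it stopped 10.1 mm out, let go and rose clear.
- **Over-twist:** I had already sent two more turning calls when the pin dropped into the slot, so I turned about 4–5° too far. The moment reached 0.58 N m before I turned back. The pin's radius isn't given, but at about 20 mm that would be roughly 29 N.
- **Last checks:** After release the bar top was at 146.3 mm (136–137 mm before) and the skirt at 111.6 mm (102 mm by its given dimensions when pushed in), so it is about 10 mm out and stayed there. The last wrist picture shows the pointer mid-band, with the tub and dropper upright. I did not compare the other bench items before and after, but nothing was touched on the way.
- **Disagreement:** The fingertips measured about 33 mm short of the reported tool point. My first grip therefore closed above the bar without touching it, and I re-gripped lower.

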